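Clear the sharpener off the box and open it

ROBOT

A 6-joint arm with a two-finger parallel gripper is mounted at the origin on the work surface. World frame = base frame: x ahead of the robot, y to its left, z up, the work surface at z = 0. Lengths are in m, angles in degrees, forces in N, time in s.
With the tool pointing down it reaches from about 0.4 to 0.825 m from the base axis. Payload 7 kg.
Tool frame: the origin (TCP) lies midway between the tips of the shut fingers; the grasp point (between the pads) lies 19 mm behind it; z points along the fingers, y is the direction in which the jaws open and shut (so a half turn about z gives the same grasp; the last joint's range is limited). The gripper opens to 88 mm and grips with 3 to 60 N. Pads are 19 mm wide; open, the fingers measure 130 mm over their backs; the gripper's body (78 mm by 193 mm) begins 47 mm behind the grasp point.
Start: joints at [92.252, 20.546, 0.682, 0, -70.136, -16.507], TCP at [0.166, 0.654, 0.227] pointing down, gripper open.
Joint ranges: [-176.03, 176.03], [-82.01, 121.73], [-58.28, 71.71], [-173.87, 95.51], [-174.79, -0.11], [-173.66, 173.66]. Speed limits (degrees/s): [136.94, 136.94, 172.46, 180, 180, 180].

INTERFACE

Orientations are given as a 3x3 rotation matrix whose columns are the frame's x, y, z axes.
In Python, from rig import robot gives the robot as it stands. Calls block until the motion is done:
- robot.goto(position, orientation): joint-space move of the TCP to a pose.
- robot.servo_line(position, ori=None, speed=0.15): straight line of the TCP; ori=None keeps the orientation; speed is the mean speed in m/s.
- robot.movej(angles): joint-space move.
- robot.move_gripper(opening): opening from 0.0 (shut) to 1.0 (fully open); the grip force is fixed at half the most; returns when the fingers have stopped.
- robot.dwell(seconds).
- robot.ik(position, orientation): joint angles nearest the present ones, or None.
- robot.grab_frame(name): name is "scene" or "top" or "wrist"; returns (picture, depth): 384x512x3 uint8, red, green, blue; 384x512 float32, m along the optical axis (not along the pixel's ray), 0 where there is no reading.
- robot.camera_info(name): a dict with "vfov" (degrees; the focal length in pixels is half the picture's height over the tangent of half this angle, whatever the lens; pixels are square), "cx", "cy" (the principal point, pixels), "view" (4x4, takes a point from world to camera coordinates); the wrist camera has in their place "T_tool_cam" (4x4, takes a point from camera to tool coordinates, whose origin is the TCP and whose axes are the flange's). Camera axes: x right, y down, z forward; pixel columns grow to the right and rows downward; lengths in m; the calibration is good to about 2 mm. A picture is of the moment at which its call begins: read the wrist's pose just before it. camera_info takes no time and is no camera call.
A pose or a line that the arm cannot do raises robot.Unreachable and nothing moves.
- robot.job_done(): hands the job in, once; it reports no verdict.
Readings, each from a call of its own:
- robot.read_t(): time.
- robot.read_qpos(): joint angles.
- robot.read_qvel(): joint speeds.
- robot.read_effort(): joint torques, N m.
- robot.read_position(): TCP position.
- robot.read_tcp_rot(): TCP orientation.
- robot.read_force(): force on the tool from outside, world axes, zero at the start.
- robot.read_ft_torque(): the same for the moment, N m.
- robot.read_grip_width(): opening from 0.0 (shut) to 1.0 (fully open).
Only numpy, scipy, OpenCV 4.12 (cv2) and the standard library are available. Lean on these libraries where they do the work, as an engineer would, in place of code of your own. Each camera call takes 0.05 s, during which the arm holds its last target.

TASK

The black sharpener has been left standing on the lid of the aluminium box. First move it into the wide compartment of the steel desk organizer, setting it down gently on its base; then lift the box's hinged lid until it stands well open, 60 degrees or more, and leave both like that.

Things in the scene. Friction and masses are not known exactly. Their poses are not given: they have to be found in the camera images.
- sharpener: Black plastic desk sharpener: upright block 60 mm long (x), 40 mm wide (y), 45 mm tall, 0.08 to 0.17 kg, thin grey band near its foot, round pencil hole in one end. At the start it stands on the lid of the aluminium box. Origin: centre of its underside, z up. Grip it across the 40 mm.
- compartment (a point): Centre of the floor of the wide compartment, the near end of the fixed steel desk organizer (222 x 126 x 50 mm high). Inside 120 x 120 mm, open top, 47 mm deep, 3 mm walls, floor 3 mm above the desk. x points along the organizer, away from the robot, to three 29 mm slots whose cards and notebook rise to 69 mm above the desk; y along the slots; z up.
- pin (a point): Grip point on the axis of a dark steel pin, 10 mm thick, that sticks 35 mm straight out of the middle of the lid's front edge (nearest the robot): 25 mm out from that edge, 61 mm above the desk while shut. Axes turn with the lid: x along the pin towards the hinge, y parallel to the hinge, z out of the lid's top. The hinge axis passes 135 mm away along x, at the lid's far edge.
- lid (a joint): Opening of the aluminium box's lid, rad: 0 shut, to 1.9 as the pin rises and swings away from the robot. Box fixed, 110 mm deep, 140 wide, 58 high; lid 6 mm thick, top at 64 mm. The hinge is stiff: the lid stays where it is left; raising takes about 2 N at the pin. A pin pinched from both sides turns between the fingers, so a gripper pointing down may stay so.
Mind the look-alikes: they are no part of the job. Of the things like the sharpener, leave any that is green, pink or turquoise; of the rest the larger one is meant.

How it is judged (in metres and radians):
On the way, in this order (a step that is already met when the one before it is completed fails the run):
1. the sharpener stands, released, in the organizer's wide compartment while the lid is still shut (x of sharpener in the frame of compartment between -0.042 and 0.042 m and y of sharpener in the frame of compartment between -0.042 and 0.042 m and z of sharpener in the frame of compartment between -0.005 and 0.008 m and angle between sharpener's own z axis and vertical below 0.17 rad and linear speed of sharpener below 0.03 m/s and contact force between sharpener and the fingers below 0.3 N and value of joint lid below 0.1 rad), for 0.2 s.
2. the lid is lifted well open (beyond 0.95 rad) (value of joint lid above 0.95 rad), for 0.2 s.
At the end, for the whole second after the job is handed in: The lid stands still, open by more than 0.95 rad (54 degrees), and the sharpener stands at rest on its base (within 10 degrees) on the floor of the organizer's wide compartment, its centre within 42 mm of the compartment's centre along each side, touched by nothing of the robot (x of sharpener in the frame of compartment between -0.042 and 0.042 m and y of sharpener in the frame of compartment between -0.042 and 0.042 m and z of sharpener in the frame of compartment between -0.005 and 0.008 m and angle between sharpener's own z axis and vertical below 0.17 rad and linear speed of sharpener below 0.03 m/s and contact force between sharpener and the fingers below 0.3 N and value of joint lid above 0.95 rad and velocity of joint lid between -0.1 and 0.1 rad/s).
It fails at once if the lid is raised (more than 0.2 rad) while the sharpener is not in the compartment (value of joint lid above 0.2 rad and horizontal distance between sharpener and compartment above 0.08 m).
It fails at once if the sharpener is dropped, flung or knocked (moves faster than 0.7 m/s out of the fingers) (linear speed of sharpener above 0.7 m/s and contact force between sharpener and the fingers below 0.05 N).
It also fails if it takes over 54 s, if anything falls off the work surface, if the arm or the gripper's body presses on something with over 40 N, if the wrist force passes 120 N, or if a joint passes its speed limit or range.

## Working session

There is one attempt and no reset: what is moved stays moved. The work goes in short steps, each a Python script; the robot and the scene stay as the last script left them, time stands still between calls to the robot, and variables do not carry over. Pictures are saved under pics/ and viewed, and the job is handed in when it is done.

```bash
mkdir -p pics; ls
python3 - <<'E'
from rig import robot
import cv2,numpy as np
for n in ("scene","top"):
    p,d=robot.grab_frame(n); np.savez(f"{n}0.npz",p=p,d=d)
    cv2.imwrite(f"pics/{n}0.png",cv2.cvtColor(p,cv2.COLOR_RGB2BGR))
    print(n,robot.camera_info(n))
print(robot.read_tcp_rot(),robot.read_t(),robot.camera_info("wrist"))
E
```

```text
pics
scene {'vfov': 53.015423868038276, 'cx': 261.26104355072226, 'cy': 190.76981698763734, 'view': array([[-0.47871849,  0.87776304,  0.01899098,  0.24405935],
       [ 0.55397824,  0.31877091, -0.76908596, -0.2733372 ],
       [-0.681129  , -0.35765508, -0.63886315,  1.33437517],
       [ 0.        ,  0.        ,  0.        ,  1.        ]])}
top {'vfov': 50.60030703107099, 'cx': 256.98255829062475, 'cy': 188.2932577924614, 'view': array([[ 0.01543438, -0.99975268,  0.01601147,  0.01511571],
       [-0.98992033, -0.01753333, -0.14053582,  0.57974373],
       [ 0.1407818 , -0.013681  , -0.98994612,  0.94686048],
       [ 0.        ,  0.        ,  0.        ,  1.        ]])}
[[ 9.69172685e-01 -2.46382347e-01 -2.13522579e-04]
 [-2.46382389e-01 -9.69171572e-01 -1.47719474e-03]
 [ 1.57014694e-04  1.48426500e-03 -9.99998886e-01]] 0.1 {'vfov': 62.37785029178193, 'cx': 250.90250798911072, 'cy': 192.8710159414717, 'T_tool_cam': array([[-5.62743840e-04, -9.69194746e-01, -2.46295001e-01,
         6.63485372e-02],
       [ 9.99999795e-01, -6.20870362e-04,  1.58349003e-04,
         9.21849820e-04],
       [-3.06388288e-04, -2.46294862e-01,  9.69194896e-01,
        -1.58521823e-01],
       [ 0.00000000e+00,  0.00000000e+00,  0.00000000e+00,
         1.00000000e+00]])}
```

View pics/scene0.png

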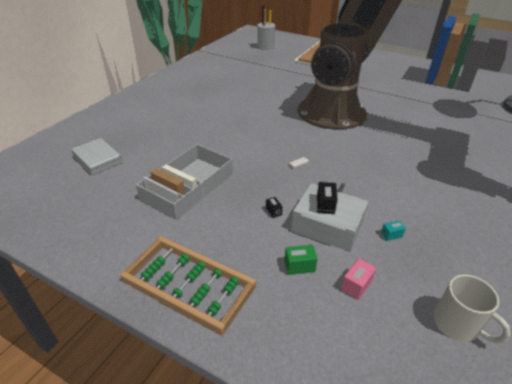

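View pics/top0.png

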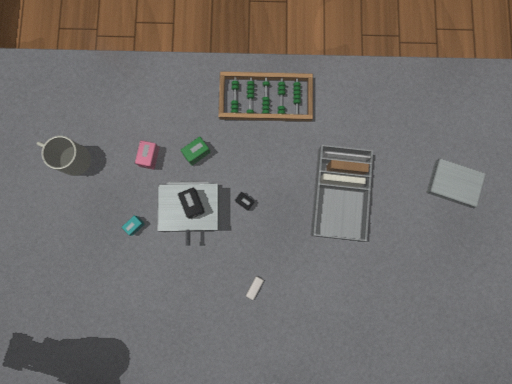

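```bash
cat > h.py <<'E'
import numpy as np,cv2
from rig import robot
def world(name,u,v,d,info=None,T=None):
    i=info or robot.camera_info(name); f=192/np.tan(np.radians(i['vfov']/2))
    c=np.stack([(u-i['cx'])/f*d,(v-i['cy'])/f*d,d,np.ones_like(d)],-1)
    M=T if T is not None else np.linalg.inv(i['view'])
    return (c@M.T)[...,:3]
def cloud(name,d,T=None):
    v,u=np.mgrid[0:384,0:512].astype(float)
    return world(name,u,v,d.astype(float),T=T)
E
python3 - <<'E'
from h import *
z=np.load("top0.npz");p=z['p'];d=z['d']
b=cv2.cvtColor(p,cv2.COLOR_RGB2BGR)
a=cv2.resize(b[170:260,140:260],None,fx=5,fy=5,interpolation=2); c=cv2.resize(b[140:245,310:380],None,fx=5,fy=5,interpolation=2)
cv2.imwrite("pics/ca.png",a);cv2.imwrite("pics/cc.png",c)
W=cloud("top",d)
for u,v in [(191,203),(191,210),(165,220),(210,190),(187,238),(202,238),(340,215),(345,235),(340,190),(100,260)]:print(u,v,W[v,u].round(4))
zz=W[...,2]
for nm,lo,hi,box in [("sharp",.098,.125,(170,225,150,230)),("lid",.055,.072,(170,245,150,225)),("pin",.045,.068,(232,250,180,210)),("org",.04,.055,(135,250,305,385))]:
    m=np.zeros_like(zz,bool);r0,r1,c0,c1=box;m[r0:r1,c0:c1]=True;m&=(zz>lo)&(zz<hi)
    q=W[m]; print(nm,len(q)); 
    if len(q)<5: continue
    print(q.min(0).round(4),q.max(0).round(4),q.mean(0).round(4),cv2.minAreaRect((q[:,:2]*1000).astype(np.float32)))
E
```

```text
191 203 [0.534  0.1736 0.1067]
191 210 [0.518  0.1727 0.1088]
165 220 [0.4974 0.239  0.0643]
210 190 [0.5704 0.1365 0.0619]
187 238 [0.4563 0.1854 0.0683]
202 238 [0.458  0.1587 0.0015]
340 215 [ 0.5208 -0.1854  0.0024]
345 235 [ 0.471  -0.1968  0.0043]
340 190 [ 0.5841 -0.186   0.0034]
100 260 [ 0.4005  0.4072 -0.0006]
sharp 486
[0.5021 0.1481 0.098 ] [0.5682 0.2053 0.1144] [0.5349 0.1761 0.1088] ((535.5042114257812, 176.88864135742188), (61.264320373535156, 40.115047454833984), 23.74306297302246)
lid 2424
[0.4425 0.1174 0.0553] [0.5921 0.2596 0.0716] [0.5267 0.1903 0.0642] ((516.634033203125, 188.87376403808594), (148.39450073242188, 140.62228393554688), 2.115543842315674)
pin 63
[0.4402 0.181  0.0597] [0.4704 0.1914 0.0679] [0.4547 0.1859 0.0644] ((455.2991638183594, 186.28759765625), (30.110713958740234, 9.972546577453613), 1.30242919921875)
org 1001
[ 0.4583 -0.2533  0.0401] [ 0.6892 -0.1096  0.0549] [ 0.5968 -0.1858  0.0487] ((573.5958862304688, -182.395263671875), (126.91800689697266, 223.09768676757812), 84.77286529541016)
```

Run:
```python
import cv2
b=cv2.imread("pics/scene0.png")
cv2.imwrite("pics/cs.png",cv2.resize(b[165:255,250:410],None,fx=5,fy=5,interpolation=2))
```

```text
(no output)
```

View pics/ca.png

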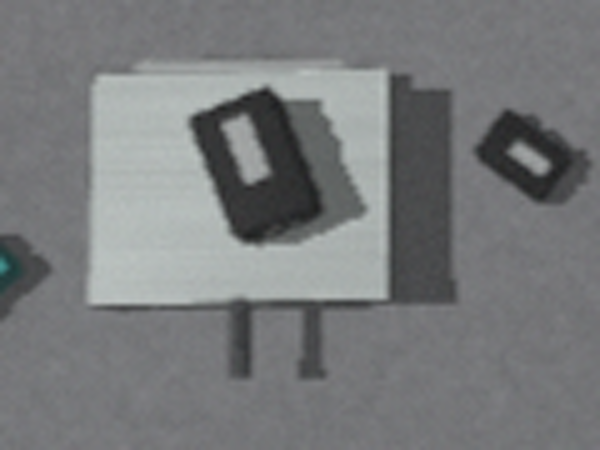

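View pics/cc.png

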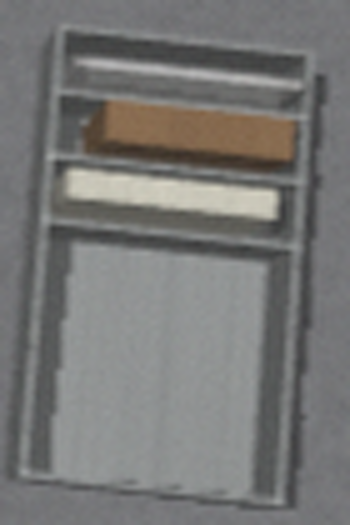

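View pics/cs.png

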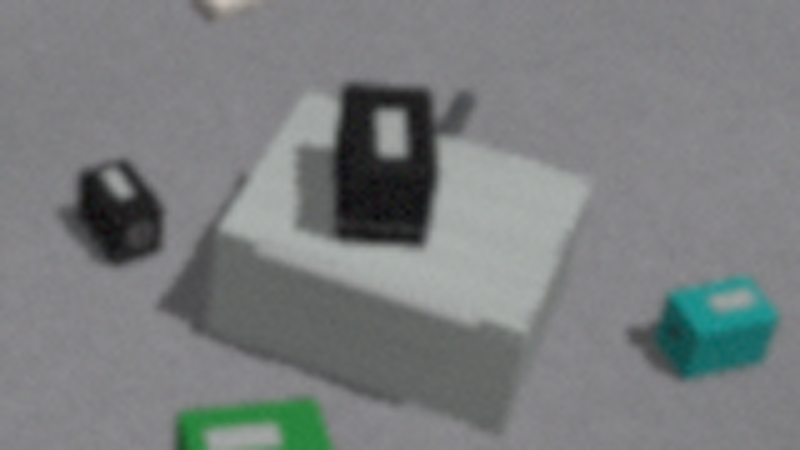

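Candidates in the top image: a large black one at (191,203) on the lid, a small black one at (245,201) on the desk, and green, pink and turquoise ones at (195,150), (146,154) and (132,225). The crop confirms that the large black block on the lid is the one meant. The pin is at (187,238), and the bar at (202,238) is its shadow at z≈0.

```bash
cat >> h.py <<'E'
def down(a):  # jaw axis at heading a (rad), tool z down
    y=np.array([np.cos(a),np.sin(a),0]);z=np.array([0,0,-1.]);return np.stack([np.cross(y,z),y,z],1)
E
python3 - <<'E'
from h import *
z=np.load("top0.npz");W=cloud("top",z['d']);Z=W[...,2]
m=np.zeros_like(Z,bool);m[170:235,150:225]=True;m&=(Z>.058)&(Z<.07)&(W[...,0]>.478)
print("lid",cv2.minAreaRect((W[m][:,:2]*1000).astype(np.float32)))
s=np.load("scene0.npz");S=cloud("scene",s['d']);Z2=S[...,2]
m=np.zeros_like(Z2,bool);m[175:215,310:345]=True;m&=(Z2>.1)&(Z2<.125)
print("sharp scene",cv2.minAreaRect((S[m][:,:2]*1000).astype(np.float32)),S[m][:,2].max())
m=np.zeros_like(Z2,bool);m[140:220,130:240]=True;m&=(Z2>.04)&(Z2<.053)
print("org scene",cv2.minAreaRect((S[m][:,:2]*1000).astype(np.float32)))
m=np.zeros_like(Z2,bool);m[180:250,285:375]=True;m&=(Z2>.058)&(Z2<.069)
print("lid scene",cv2.minAreaRect((S[m][:,:2]*1000).astype(np.float32)))
for nm,p,a in [("pick",[.5355,.1769,.078],113.7),("place",[.526,-.178,.017],84.8),("pin",[.45,.186,.045],91),("pinup",[.539,.187,.17],91)]:
    for k in (0,180,-180): print(nm,a+k,robot.ik(p,down(np.radians(a+k))))
E
```

```text
lid ((534.2947998046875, 188.78628540039062), (114.21231079101562, 141.14588928222656), 0.9293047785758972)
sharp scene ((538.749755859375, 177.94644165039062), (61.15765380859375, 39.8381233215332), 23.993183135986328) 0.11192632045422657
org scene ((575.1702270507812, -181.6676025390625), (129.61358642578125, 225.6748504638672), 84.66433715820312)
lid scene ((517.0135498046875, 188.98464965820312), (154.08737182617188, 139.91734313964844), 2.2547385692596436)
pick 113.7 [  38.16330592   18.32432021  -24.28465209    0.          -47.3910277
 -104.46330592]
pick 293.7 [ 38.16330592  18.32432021 -24.28465209   0.         -47.3910277
  75.53669408]
pick -66.3 [ 38.16330592  18.32432021 -24.28465209   0.         -47.3910277
  75.53669408]
place 84.8 [  1.51010606  22.38142478 -28.57054871   0.         -39.04802652
 -96.71010606]
place 264.8 [  1.51010606  22.38142478 -28.57054871   0.         -39.04802652
  83.28989394]
place -95.2 [  1.51010606  22.38142478 -28.57054871   0.         -39.04802652
  83.28989394]
pin 91 [ 4.56543553e+01  1.46956546e+01 -3.57953502e+01 -2.54444375e-14
 -3.95089952e+01 -1.34654355e+02]
pin 271 [ 4.56543553e+01  1.46956546e+01 -3.57953502e+01  2.54444375e-14
 -3.95089952e+01  4.53456447e+01]
pin -89 [ 4.56543553e+01  1.46956546e+01 -3.57953502e+01  2.54444375e-14
 -3.95089952e+01  4.53456447e+01]
pinup 91 [  38.77832458   13.30085251  -17.33214157    0.          -59.36700591
 -127.77832458]
pinup 271 [ 38.77832458  13.30085251 -17.33214157   0.         -59.36700591
  52.22167542]
pinup -89 [ 38.77832458  13.30085251 -17.33214157   0.         -59.36700591
  52.22167542]
```

Run:
```python
from h import *
A=down(np.radians(-66.1))
robot.goto([.537,.1775,.20],A)
print(robot.read_t())
robot.servo_line([.537,.1775,.077],speed=.08)
print(robot.read_force(),robot.read_position())
robot.move_gripper(0.0)
print(robot.read_t(),robot.read_grip_width()*88,robot.read_force())
p=robot.read_position()
robot.servo_line([p[0],p[1],.11],speed=.05)
print(robot.read_grip_width()*88,robot.read_force(),robot.read_t())
for n in("scene","top"):
    q,d=robot.grab_frame(n);np.savez(n+"1.npz",p=q,d=d);cv2.imwrite(f"pics/{n}1.png",cv2.cvtColor(q,cv2.COLOR_RGB2BGR))
b=cv2.imread("pics/scene1.png");cv2.imwrite("pics/s1c.png",cv2.resize(b[100:260,230:420],None,fx=3.5,fy=3.5))
```

```text
2.2667
[ 0.31537286  0.22619707 -0.213629  ] [0.5373139  0.17772675 0.07751845]
4.775 40.112214781442916 [-1.13554112 -0.18236328 -0.07358909]
40.03884337007683 [ 0.50709758  0.68543952 -0.93420056] 5.5833
```

View pics/s1c.png

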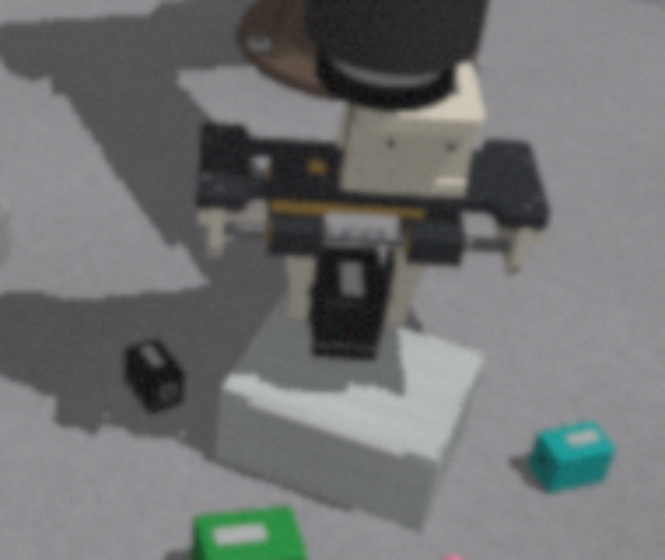

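The sharpener hangs upright and level between the fingers, at about (345,300) in the crop. The measured width is 40 mm, so it's the right grasp. Now I'll carry it over and place it.

Run:
```python
from h import *
p=robot.read_position()
robot.servo_line([p[0],p[1],.20],speed=.12)
B=down(np.radians(-95.2));c=[.527,-.178]
robot.goto(c+[.20],B)
print(robot.read_t(),robot.read_grip_width()*88,robot.read_position())
robot.servo_line(c+[.075],speed=.12)
robot.servo_line(c+[.024],speed=.05)
f0=robot.read_force()[2]
for z in np.arange(.022,.0125,-.0015):
    robot.servo_line(c+[z],speed=.02); f=robot.read_force(); print(z,f.round(2))
    if f[2]-f0>2.5: break
print(robot.read_position(),robot.read_t())
```

```text
7.9167 40.42904099839885 [ 0.52729602 -0.17729671  0.19987587]
0.022 [-0.07  0.04 -0.29]
0.020499999999999997 [-0.34  0.2  -0.55]
0.018999999999999996 [-0.14 -0.44 -0.8 ]
0.017499999999999995 [ 0.15  0.99 -0.43]
0.015999999999999993 [ 0.62 -0.   -0.91]
0.014499999999999992 [-4.79  3.7  15.74]
[ 0.52709758 -0.17799265  0.01592799] 11.775
```

Run:
```python
from h import *
c=[.527,-.178]
robot.servo_line(c+[.0163],speed=.02)
print(robot.read_force())
robot.move_gripper(0.66)
print(robot.read_t(),robot.read_grip_width()*88,robot.read_force())
robot.dwell(.3)
robot.servo_line(c+[.09],speed=.06)
robot.servo_line(c+[.20],speed=.15)
robot.goto([.45,.03,.22],down(np.radians(-89)))
print(robot.read_t())
for n in("scene","top"):
    q,d=robot.grab_frame(n);np.savez(n+"2.npz",p=q,d=d);cv2.imwrite(f"pics/{n}2.png",cv2.cvtColor(q,cv2.COLOR_RGB2BGR))
W=cloud("top",np.load("top2.npz")['d']);Z=W[...,2]
m=np.zeros_like(Z,bool);m[180:245,315:370]=True;m&=(Z>.035)&(Z<.055)&(abs(W[...,0]-.526)<.045)&(abs(W[...,1]+.178)<.045)
print(cv2.minAreaRect((W[m][:,:2]*1000).astype(np.float32)),np.median(W[m][:,2]))
a=cv2.imread("pics/scene2.png")[130:260,120:380];b=cv2.imread("pics/top2.png")[140:250,140:400]
cv2.imwrite("pics/c2.png",np.vstack([cv2.resize(a,(600,300)),cv2.resize(b,(600,254))]))
```

```text
[ 0.26413398  0.278313   -0.73741532]
12.6 57.92332318141125 [-0.09939993  0.20190629 -0.75686827]
16.05
((525.5642700195312, -177.02920532226562), (39.953224182128906, 60.69182586669922), 84.09609985351562) 0.0484318058978182
```

View pics/c2.png

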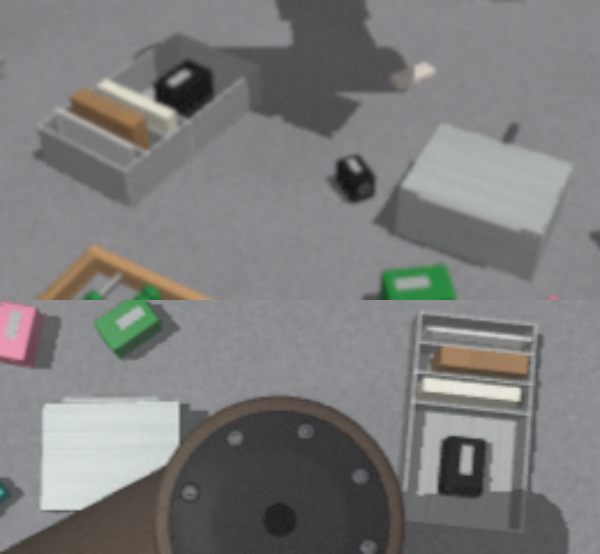

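The sharpener stands upright in the compartment, at scene crop (185,88) and top crop (463,467). Its measured centre is (0.526,-0.177) and its top is at 0.048. The lid is still shut. Next is the pin.

Run:
```python
from h import *
A=down(np.radians(-89));g=[.450,.186]
robot.goto(g+[.14],A)
robot.servo_line(g+[.043],speed=.08)
print(robot.read_force(),robot.read_position())
robot.move_gripper(0.0)
print(robot.read_t(),robot.read_grip_width()*88,robot.read_force())
q,d=robot.grab_frame("wrist");cv2.imwrite("pics/w3.png",cv2.cvtColor(q,cv2.COLOR_RGB2BGR))
q,d=robot.grab_frame("scene");b=cv2.cvtColor(q,cv2.COLOR_RGB2BGR)
cv2.imwrite("pics/s3.png",np.hstack([cv2.resize(b[110:260,270:420],(400,400)),cv2.resize(cv2.imread("pics/w3.png"),(400,400))]))
```

```text
[0.49428328 0.01761128 0.06820894] [0.45028699 0.18626368 0.04345467]
19.0833 9.025755961703842 [ 0.64480042 -0.16727885 -1.08545902]
```

View pics/s3.png

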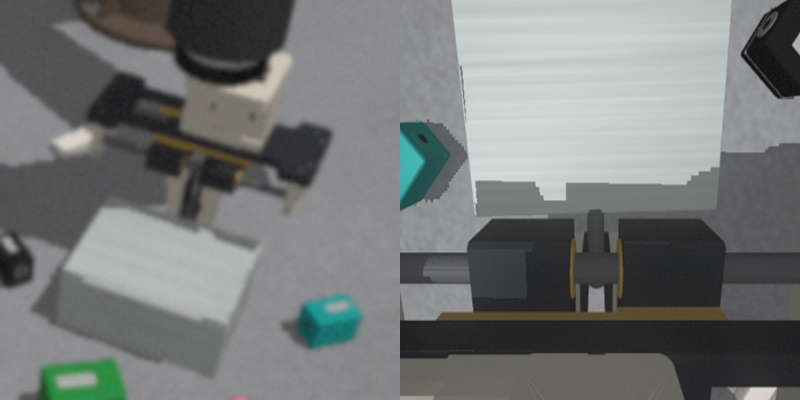

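The pin is between the pads, at (597,230) in the right half, and the gripper width is about 9–10 mm. I'll lift along the hinge arc.

```bash
cat > arc.py <<'E'
from h import *
import sys
p0=np.array([.450,.186,.043]);u=np.array([np.cos(np.radians(1)),np.sin(np.radians(1)),0]);r=.135
def run(a0,a1,st):
    for th in np.arange(a0,a1+.01,st):
        t=np.radians(th)
        robot.servo_line(p0+u*r*(1-np.cos(t))+np.array([0,0,r*np.sin(t)]),speed=.06)
        f=robot.read_force();print(th,f.round(1),(robot.read_grip_width()*88).round(1),robot.read_t())
        if np.linalg.norm(f)>25: print("STOP");break
run(*map(float,sys.argv[1:]))
E
python3 arc.py 5 30 5
```

```text
Traceback (most recent call last):
  File "arc.py", line 10, in <module>
    run(*map(float,sys.argv[1:]))
    ~~~^^^^^^^^^^^^^^^^^^^^^^^^^^
  File "arc.py", line 8, in run
    f=robot.read_force();print(th,f.round(1),(robot.read_grip_width()*88).round(1),robot.read_t())
                                             ^^^^^^^^^^^^^^^^^^^^^^^^^^^^^^^^^^
AttributeError: 'float' object has no attribute 'round'
```

```bash
sed -i 's/(robot.read_grip_width()\*88).round(1)/round(robot.read_grip_width()*88,1)/' arc.py
python3 arc.py 10 34 6
```

```text
10.0 [ 0.6  0.2 -0.3] 8.9 19.8833
16.0 [-0.8  1.1  0.4] 9.0 20.2667
22.0 [-1.8  1.7 -0.7] 8.5 20.65
28.0 [-2.7  3.8 -0.5] 9.2 21.0333
34.0 [-2.6  4.4  0.5] 9.1 21.4167
```

Run:
```python
from h import *
q,d=robot.grab_frame("wrist");w=cv2.cvtColor(q,cv2.COLOR_RGB2BGR)
q,d=robot.grab_frame("scene");b=cv2.cvtColor(q,cv2.COLOR_RGB2BGR)
cv2.imwrite("pics/s4.png",np.hstack([cv2.resize(b[100:260,260:420],(400,400)),cv2.resize(w,(400,400))]))
```

```text
(no output)
```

View pics/s4.png

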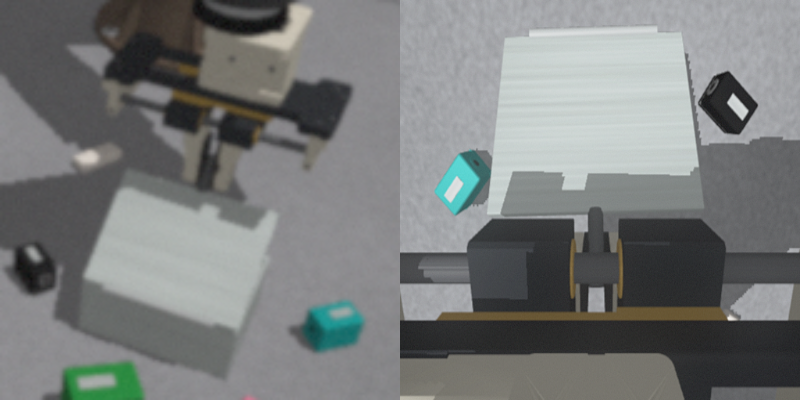

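The lid is rising with the pin still pinched at (597,230): in the wrist view it tilts up, with the hinge strip at its far edge. I'll continue to about 74°.

```bash
python3 arc.py 39 74 5
python3 - <<'E'
from h import *
q,d=robot.grab_frame("wrist");w=cv2.cvtColor(q,cv2.COLOR_RGB2BGR)
q,d=robot.grab_frame("scene");b=cv2.cvtColor(q,cv2.COLOR_RGB2BGR)
cv2.imwrite("pics/s5.png",np.hstack([cv2.resize(b[70:260,240:430],(400,400)),cv2.resize(w,(400,400))]))
E
```

```text
39.0 [-2.7  5.4  1. ] 9.2 21.8667
44.0 [-2.8  6.  -0.3] 8.8 22.2167
49.0 [-1.2  7.3  1. ] 9.4 22.5667
54.0 [-1.6  7.5  0.5] 9.6 22.9167
59.0 [-1.6  7.9 -0.3] 9.0 23.2667
64.0 [-0.9  8.8 -0.2] 9.4 23.6167
69.0 [-1.2  8.7 -0.9] 9.7 23.9667
74.0 [-2.  10.1 -0.2] 9.2 24.3167
```

View pics/s5.png

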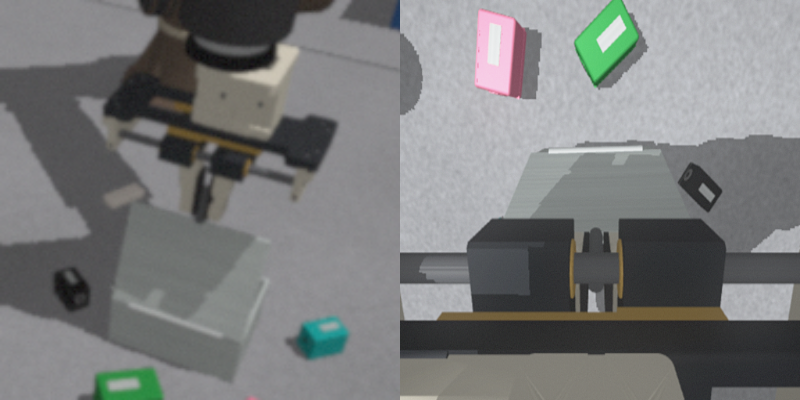

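Run:
```python
from h import *
robot.move_gripper(0.7); robot.dwell(.2)
p=robot.read_position(); print(p,robot.read_force())
robot.servo_line(p+[0,0,.07],speed=.08)
robot.goto([.40,.33,.25],down(np.radians(-89)))
robot.goto([.166,.654,.25],robot.read_tcp_rot())
print(robot.read_t())
for n in("scene","top"):
    q,d=robot.grab_frame(n);np.savez(n+"6.npz",p=q,d=d);cv2.imwrite(f"pics/{n}6.png",cv2.cvtColor(q,cv2.COLOR_RGB2BGR))
W=cloud("top",np.load("top6.npz")['d']);Z=W[...,2]
m=np.zeros_like(Z,bool);m[180:245,315:370]=True;m&=(Z>.035)&(Z<.055)&(abs(W[...,0]-.526)<.045)&(abs(W[...,1]+.178)<.045)
print("sharp",cv2.minAreaRect((W[m][:,:2]*1000).astype(np.float32)),np.median(W[m][:,2]))
S=cloud("scene",np.load("scene6.npz")['d'])
for W in (W,S):
  m=(W[...,2]>.09)&(W[...,2]<.25)&(abs(W[...,1]-.187)<.06)&(W[...,0]>.45)&(W[...,0]<.65)
  q=W[m]; print(len(q),q.min(0),q.max(0))
  if len(q)>20:
    k=np.polyfit(q[:,2],q[:,0],1);print("lid angle",180-np.degrees(np.arctan2(1,k[0])), np.linalg.svd(q-q.mean(0),full_matrices=False)[2][2])
a=cv2.imread("pics/scene6.png")[110:260,120:400];b=cv2.imread("pics/top6.png")[130:250,140:400]
cv2.imwrite("pics/c6.png",np.vstack([cv2.resize(a,(600,321)),cv2.resize(b,(600,277))]))
```

```text
[0.54775361 0.18770292 0.17274256] [-0.03181321  0.63607808 -0.05631881]
28.9667
sharp ((525.746337890625, -177.08758544921875), (40.561546325683594, 60.848350524902344), 84.67859649658203) 0.048610516591907016
487 [0.53788325 0.12764115 0.09020884] [0.58042957 0.24697731 0.20204327]
lid angle 71.01423996868293 [-0.9447099  -0.03592625 -0.3259333 ]
2218 [0.54138432 0.12705389 0.09001158] [0.584437   0.24696771 0.20100074]
lid angle 72.76548748782703 [0.95429112 0.03829002 0.29641583]
```

View pics/c6.png

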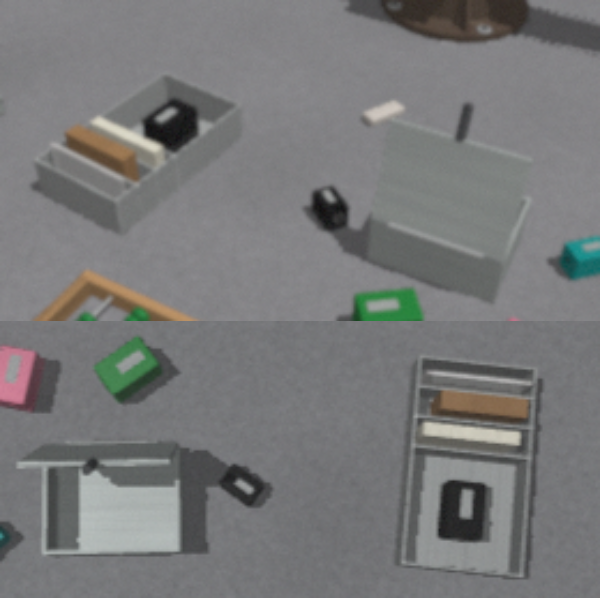

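The lid stands at about 72° (pin at scene crop (465,120)). The sharpener is upright in the compartment (scene crop (170,125)), and the arm is clear of both.

```bash
python3 -c "
from rig import robot
print(robot.job_done(),robot.read_t())"
```

```text
the job is handed in; nothing more can be done
the job is handed in; nothing more can be done
```

The large black sharpener is in the organizer's wide compartment and the box lid is open at about 72°. The job was handed in after about 29 s; no verdict is reported.

- **Sharpener:** I gripped it across its 40 mm width, set it down on its base and let go while the lid was still shut. In the last check it was upright, within about 2 mm of my estimate of the compartment's centre, with its top at 48–49 mm, as expected. The touchdown peaked at about 16 N before I eased off, firmer than I intended.
- **Lid:** I pinched the pin and raised it along the hinge arc. After release the two cameras put the lid at 71° and 73°. Side force on the tool grew to about 10 N during the lift and went away on release.

No check failed. The cameras disagreed by up to about 3 mm on the starting positions, so I used the average for the sharpener.

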